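# Move the stove-side row into the new rack

## Task

Clear the old white tray into the new wooden rack: oil bottle, spice jar and salt shaker each upright in a bay of its own, in the same order from left to right as they stand in the tray, so that the cook still finds them by feel. The matchbox goes on end in the narrow slot at the right end of the rack, pushed down to the floor of the slot. Leave the fork that lies between tray and rack where it is.

Things in the scene. Friction and masses are not known exactly. Their poses are not given: they have to be found in the camera images.
- old_tray: White steel tray, 84 x 308 mm, rim 18 mm high, fixed on a wooden stove cover (top at z = 0.065). Origin: centre of underside; x away from the robot, y left along the row, z up (yaw up to 9 degrees). Places at y = 0.110 (left), 0.030, -0.050, each with a cork pad (its top 8 mm up); 21 mm high steel clip with the matchbox at y = -0.120, the right end.
- new_rack: Pale wooden rack, 84 x 308 x 48 mm, fixed; origin and axes like the tray's, own yaw. Floor 10 mm above origin. Bays at x = 0, y = 0.110 (left), 0.030, -0.050, clear 67 mm in x, 72 in y; rails 35 mm, dividers 38 mm above origin. Match slot at x = 0, y = -0.120 (right end): gap between two cheeks, 20 mm in x, 52 in y, down to the floor; lips flare to 36 mm at their top, 37 mm above origin.
- oil_bottle: Green glass oil bottle with a paper band and a steel pourer, round, 47 mm diameter up to 98 mm height, narrower above, 137 mm high in all, 0.2 to 0.33 kg. Origin: centre of its underside, z up.
- spice_jar: Round spice jar with a green cap, 46 mm diameter, 106 mm high, about 0.11 kg; it stands in the old tray (two more of its kind on the counter at the right are bystanders). Origin: centre of its underside, z up.
- salt_shaker: Round shaker with a grey domed top, 44 mm diameter up to 70 mm height, narrower above, 90 mm high, 0.1 kg. Origin: centre of its underside, z up.
- matchbox: Small closed matchbox, 14 x 36 x 52 mm, 20 g, standing on end (52 mm tall) in the tray's clip, broad faces looking along the tray's x. Origin: centre of one broad face, 26 mm above its foot. Own z axis = through the thickness, at the start along the tray's -x, so the box's middle lies 7 mm from the origin along own z; own y = its length, upright; own x = its 36 mm width, along the tray's y.
- fork_small: Steel fork, 196 x 27 x 13 mm, lying along y on the stove cover between tray and rack; a bystander. Origin: centre of its underside.
- pad_oil: Square cork drip pad, 64 x 64 x 4 mm, glued into one of the tray's three places; the oil bottle stands on it at the start. It stays in the tray and still shows that place when the bottle is gone. Origin: centre of its underside; axes as the tray's.
- pad_jar: Square cork drip pad, 64 x 64 x 4 mm, glued into one of the tray's three places; the spice jar stands on it at the start. It stays in the tray and still shows that place when the jar is gone. Origin: centre of its underside; axes as the tray's.
- pad_salt: Square cork drip pad, 64 x 64 x 4 mm, glued into one of the tray's three places; the salt shaker stands on it at the start. It stays in the tray and still shows that place when the shaker is gone. Origin: centre of its underside; axes as the tray's.

How it is judged:
At the end, for the whole second after the job is handed in: The bottle, jar and shaker stand upright on the new rack's floor, each in the bay (18 mm) with the same place from the left as its cork pad has in the tray; the matchbox stands on end on the floor of the match slot (5 mm, 0.3 rad); all at rest (((y of oil_bottle in the frame of new_rack between 0.092 and 0.128 m and y of pad_oil in the frame of old_tray between 0.09 and 0.13 m) or (y of oil_bottle in the frame of new_rack between 0.012 and 0.048 m and y of pad_oil in the frame of old_tray between 0.01 and 0.05 m) or (y of oil_bottle in the frame of new_rack between -0.068 and -0.032 m and y of pad_oil in the frame of old_tray between -0.07 and -0.03 m)) and x of oil_bottle in the frame of new_rack between -0.018 and 0.018 m and z of oil_bottle in the frame of new_rack between 0.005 and 0.015 m and angle between each of oil_bottle, spice_jar, salt_shaker's own z axis and vertical below 0.15 rad and linear speed of each of oil_bottle, spice_jar, salt_shaker, matchbox below 0.02 m/s and ((y of spice_jar in the frame of new_rack between 0.092 and 0.128 m and y of pad_jar in the frame of old_tray between 0.09 and 0.13 m) or (y of spice_jar in the frame of new_rack between 0.012 and 0.048 m and y of pad_jar in the frame of old_tray between 0.01 and 0.05 m) or (y of spice_jar in the frame of new_rack between -0.068 and -0.032 m and y of pad_jar in the frame of old_tray between -0.07 and -0.03 m)) and x of spice_jar in the frame of new_rack between -0.018 and 0.018 m and z of spice_jar in the frame of new_rack between 0.005 and 0.015 m and ((y of salt_shaker in the frame of new_rack between 0.092 and 0.128 m and y of pad_salt in the frame of old_tray between 0.09 and 0.13 m) or (y of salt_shaker in the frame of new_rack between 0.012 and 0.048 m and y of pad_salt in the frame of old_tray between 0.01 and 0.05 m) or (y of salt_shaker in the frame of new_rack between -0.068 and -0.032 m and y of pad_salt in the frame of old_tray between -0.07 and -0.03 m)) and x of salt_shaker in the frame of new_rack between -0.018 and 0.018 m and z of salt_shaker in the frame of new_rack between 0.005 and 0.015 m and y of matchbox in the frame of new_rack between -0.134 and -0.106 m and x of matchbox in the frame of new_rack between -0.015 and 0.015 m and z of matchbox in the frame of new_rack between 0.031 and 0.041 m and angle between the y axis of matchbox and the z axis of new_rack, either way round below 0.3 rad); the robot touches nothing.
It fails at once if the fork on the stove cover is pushed more than 30 mm (distance of fork_small from where it was at the start of the episode above 0.03 m).
It also fails if it takes over 93 s, if anything falls off the work surface, if the arm or the gripper's body presses on something with over 40 N, if the wrist force passes 120 N, or if a joint passes its speed limit or range.

## Robot

A 6-joint arm with a two-finger parallel gripper is mounted at the origin on a cart in front of the work surface, level with it; the furniture and walls round the work are solid. World frame = base frame: x ahead of the robot, y to its left, z up, the work surface at z = 0. Lengths are in m, angles in rad, forces in N, time in s.
With the tool pointing down it reaches from about 0.375 to 0.9 m from the base axis. Payload 3.1 kg.
Tool frame: the origin (TCP) lies at the very end of the fingers, on their centre line; the grasp point (between the pads) lies 19 mm behind it; z points along the fingers, y is the line along which they close (so a half turn about z gives the same grasp; the last joint's range is limited). The gripper opens to 85 mm and grips with 20 to 120 N. Pads are 22 mm wide; open, the fingers measure 114 mm over their backs; the gripper's body (76 mm by 85 mm) begins 54 mm behind the grasp point. The pads swing forward as they close: fully open they stand 13 mm farther back than shut.
Start: joints at [-1.367, 0.527, 1.433, -0, 1.181, -0.178], TCP at [0.233, -0.58, 0.231] pointing down, gripper open.
Joint ranges: [-3.08, 3.08], [-0.75, 2.2], [0.22, 2.44], [-1.43, 4.57], [0, 2.65], [-2.85, 2.85]. Speed limits (rad/s): [2.79, 2.79, 3.14, 3.14, 3.14, 3.14].

## Interface

Orientations are given as a unit quaternion [x, y, z, w].
In Python, from station import sense, snapshot, camera_params, sign_off gives the robot as it stands.
- The arm moves only by the shell command python3 -m handwheel 'ROWS' [OPENING] [FORCE]. ROWS is JSON, a list that holds one entry, the list of rows, each a list of 4 numbers: the shift along the tool's x, y, z in units of 25 mm (1.0 is 25 mm), then the turn about the tool's z in units of 6 degrees (1.0 is 6 degrees). A call has 1 to 20 rows; each row shifts and turns the commanded pose from where the row before left it, along the tool's axes as they then stand; what a row does not reach is not made up. A row lasts 1/8 s, in which the tool goes at most 62.5 mm and 10.7 degrees, less where a joint would pass 70% of its speed; a pose out of reach is approached as far as the arm can. A call is refused whole if a number of a shift passes 1 or a number of a turn 1, either way. A call with a gripper value outside its range is refused whole. OPENING is the finger opening in mm, from 0 to 85.4, set as the call begins (- or left out, the last holds). The fingers move at their own pace and stop on an object; FORCE is the grip in N (left out, the last holds). Time passes only in rows, so rows that do not move let the fingers close. It gives the time, the measured TCP pose, the force, the opening and the grip force at its end, in the units of the state.
- sense(): the state, without advancing time (a new reading comes with each control period).
- snapshot(name): name is "scene" or "side" or "wrist"; returns (picture, depth): 420x560x3 uint8, red, green, blue; 420x560 float32, m along the optical axis (not along the pixel's ray), 0 where there is no reading.
- camera_params(name): a dict with "mtx" (3x3 intrinsics, pixels), "extrinsics" (4x4, takes a point from camera to world coordinates); the wrist camera has in their place "hand_eye" (4x4, takes a point from camera to tool coordinates, whose origin is the TCP and whose axes are the flange's). Camera axes: x right, y up, looking along -z (the intrinsics and any distortion apply to the point x, -y, -z); pixel columns grow to the right and rows downward; lengths in m; the calibration is good to about 2 mm. A picture is of the moment at which its call begins: read the wrist's pose just before it. camera_params takes no time and is no camera call.
- sign_off(): hands the job in; it is judged then, once.
The state is a dict: "t": time; "q": joint angles; "qd": joint speeds; "tau": joint torques, N m; "tcp_pos": TCP position; "tool_rot": TCP orientation; "force": force on the tool from outside, world axes, zero at the start; "ft_torque": the same for the moment, N m; "finger_gap": opening from 0.0 (shut) to 1.0 (fully open); "gripper_force": force on a finger pad.
Only numpy, scipy, OpenCV 4.12 (cv2) and the standard library are available. Lean on these libraries where they do the work, as an engineer would, in place of code of your own. Each camera call takes 0.05 s, during which the arm holds its last target. There are 200 camera calls.

## Working session

There is one attempt and no reset: what is moved stays moved. The work goes in short steps, Python scripts to look and compute and a shell command to move; the robot and the scene stay as the last step left them, time stands still between calls to the robot, and variables do not carry over. Pictures are saved under pics/ and viewed, at most 14 in all, crops included, and the job is handed in when it is done.

```bash
ls; mkdir -p pics; python3 - <<'E'
from station import *
import cv2,numpy as np
s=sense();print({k:np.round(v,3).tolist() for k,v in s.items()})
for n in("scene","side"):
    p,d=snapshot(n);cv2.imwrite(f"pics/{n}0.png",p[:,:,::-1]);np.savez(f"{n}0.npz",p=p,d=d)
    c=camera_params(n);print(n,{k:np.round(v,3).tolist() for k,v in c.items()})
print(camera_params("wrist"))
E
```

```text
pics
{'t': 0.0, 'q': [-1.366, 0.528, 1.434, -0.0, 1.181, -0.178], 'qd': [-0.0, 0.001, 0.001, 0.002, -0.001, -0.0], 'tau': [-0.0, -44.235, -17.802, -0.0, 0.009, -0.0], 'tcp_pos': [0.233, -0.579, 0.23], 'tool_rot': [0.982, 0.19, -0.0, -0.001], 'force': [0.954, -0.068, -0.391], 'ft_torque': [0.005, 0.014, 0.002], 'gripper_force': 0.0, 'finger_gap': 0.997}
scene {'mtx': [[432.873, 0.0, 284.503], [0.0, 432.873, 211.661], [0.0, 0.0, 1.0]], 'extrinsics': [[-0.638, 0.563, -0.525, 0.126], [-0.77, -0.452, 0.45, 0.38], [0.016, 0.692, 0.722, 0.743], [0.0, 0.0, 0.0, 1.0]]}
side {'mtx': [[474.869, 0.0, 284.768], [0.0, 474.869, 207.459], [0.0, 0.0, 1.0]], 'extrinsics': [[-0.955, 0.14, -0.262, 0.323], [-0.296, -0.37, 0.881, 0.72], [0.027, 0.918, 0.395, 0.465], [0.0, 0.0, 0.0, 1.0]]}
{'mtx': array([[317.38591603,   0.        , 276.07584255],
       [  0.        , 317.38591603, 204.960202  ],
       [  0.        ,   0.        ,   1.        ]]), 'hand_eye': array([[-8.32514830e-04,  9.53033433e-01,  3.02863967e-01,
         7.69053060e-02],
       [ 9.99999587e-01,  6.83260825e-04,  5.98764120e-04,
         4.33676086e-04],
       [ 3.63707141e-04,  3.02864340e-01, -9.53033609e-01,
        -1.42597866e-01],
       [ 0.00000000e+00,  0.00000000e+00,  0.00000000e+00,
         1.00000000e+00]])}
```

View pics/scene0.png

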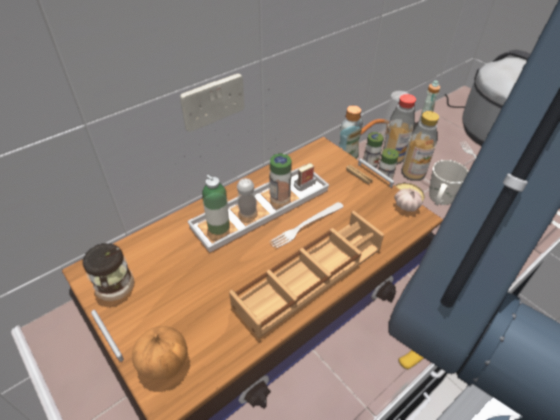

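View pics/side0.png

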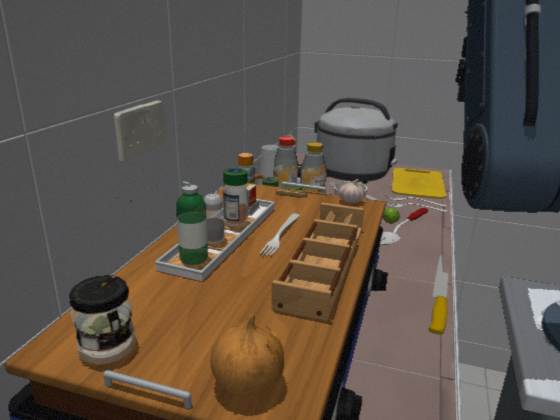

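The scene view shows the tray with, from left (+y) to right, oil (215,205), salt (247,195), jar (281,178) and matchbox (306,176). The fork is at (308,225) and the rack runs from (250,305) to (365,240). The side view confirms this order.

```bash
cat > h.py <<'E'
from station import *
import cv2,numpy as np
from scipy.spatial.transform import Rotation as R
from scipy.optimize import least_squares
def cloud(d,K,T):
    v,u=np.indices(d.shape);x=(u-K[0,2])/K[0,0]*d;y=(v-K[1,2])/K[1,1]*d
    return (np.stack([x,-y,-d],-1)@T[:3,:3].T+T[:3,3])
def load(n):
    z=np.load(n+"0.npz");c=camera_params(n);return z["p"],z["d"],cloud(z["d"],c["mtx"],c["extrinsics"])
def circ(P,r):
    c0=P[:,:2].mean(0)
    return least_squares(lambda c:np.hypot(*(P[:,:2]-c).T)-r,c0,loss="soft_l1",f_scale=.002).x
def wrist():
    s=sense();T=np.eye(4);T[:3,:3]=R.from_quat(s["tool_rot"]).as_matrix();T[:3,3]=s["tcp_pos"]
    p,d=snapshot("wrist");c=camera_params("wrist");return s,p,d,cloud(d,c["mtx"],T@c["hand_eye"])
def rect(P):
    (c,s,a)=cv2.minAreaRect((P[:,:2]*1000).astype(np.float32))
    if s[0]>s[1]: a-=90
    return np.round(c,1),np.round(s,1),round((a+45)%90-45,1)
E
python3 - <<'E'
from h import *
for n in("scene","side"):
    p,d,X=load(n);ok=d>0
    pts={"scene":[(215,225),(247,205),(281,190),(306,176),(308,225),(250,305),(365,240),(200,225),(327,187)],"side":[(192,230),(213,220),(236,200),(252,195),(280,235),(305,290),(340,220)]}[n]
    for u,v in pts: print(n,u,v,X[v,u].round(3))
E
```

```text
scene 215 225 [0.649 0.112 0.104]
scene 247 205 [0.648 0.035 0.112]
scene 281 190 [ 0.635 -0.045  0.117]
scene 306 176 [ 0.647 -0.127  0.102]
scene 308 225 [ 0.559 -0.057  0.065]
scene 250 305 [0.473 0.158 0.078]
scene 365 240 [ 0.437 -0.094  0.101]
scene 200 225 [0.693 0.124 0.075]
scene 327 187 [ 0.612 -0.161  0.075]
side 192 230 [0.654 0.118 0.133]
side 213 220 [0.653 0.043 0.118]
side 236 200 [ 0.643 -0.036  0.126]
side 252 195 [ 0.646 -0.126  0.102]
side 280 235 [ 0.56  -0.049  0.062]
side 305 290 [0.45  0.185 0.107]
side 340 220 [ 0.459 -0.116  0.08 ]
```

```bash
python3 - <<'E'
from h import *
A={}
for n in("scene","side"):
    p,d,X=load(n);ok=(d>0)
    P=X[ok]
    def box(x0,x1,y0,y1,z0,z1): return P[(P[:,0]>x0)&(P[:,0]<x1)&(P[:,1]>y0)&(P[:,1]<y1)&(P[:,2]>z0)&(P[:,2]<z1)]
    print(n,"rack",rect(box(.37,.53,-.18,.25,.095,.118)), "tray",rect(box(.57,.72,-.2,.21,.071,.086)))
    print(" fork",rect(box(.53,.585,-.2,.1,.069,.09)))
    for nm,x,y,r,zl,zh in(("oil",.67,.115,.0235,.09,.165),("salt",.67,.035,.022,.09,.135),("jar",.66,-.045,.023,.1,.165)):
        Q=box(x-.05,x+.04,y-.038,y+.04,zl,zh);print(" ",nm,len(Q),circ(Q,r).round(4))
    Q=box(.62,.68,-.16,-.09,.092,.12);print("  match",rect(Q),Q[:,2].max().round(4), "top",rect(Q[Q[:,2]>.117-.004]))
E
```

```text
scene rack (array([458.7,  29. ]), array([ 84.3, 308.8]), 0.2) tray (array([637.2,  -1.2]), array([328.7, 138.1]), -3.0)
 fork (array([552.9, -55.8]), array([275.7,  44.8]), -1.5)
  oil 626 [0.6664 0.0961]
  salt 329 [0.6655 0.0234]
  jar 513 [ 0.655  -0.0582]
  match (array([ 651.4, -129.9]), array([36.7, 13.8]), -7.8) 0.1198 top (array([ 651.4, -129.7]), array([35.2, 13.7]), -7.6)
side rack (array([458.3,  32.8]), array([ 84.2, 310. ]), 0.3) tray (array([658.2,  -7.5]), array([312.6,  87.3]), -3.4)
 fork (array([557.9, -65.8]), array([12.2, 99.4]), 0.3)
  oil 1243 [0.665  0.0984]
  salt 437 [0.6634 0.0247]
  jar 795 [ 0.654  -0.0558]
  match (array([ 651.9, -128.2]), array([14.7, 39. ]), 1.0) 0.1197 top (array([ 651.8, -128.4]), array([14.6, 38.6]), 1.3)
```

```bash
python3 - <<'E'
from h import *
for n in("side","scene"):
    p,d,X=load(n);P=X[d>0];P=P[(P[:,2]<.45)]
    H=np.zeros((7,9))
    i=((P[:,0]-.2)/.1).astype(int);j=((P[:,1]+.7)/.1).astype(int);m=(P[:,0]>.2)&(i<7)&(P[:,1]>-.7)&(j<9)
    np.maximum.at(H,(i[m],j[m]),P[m,2]);print("rows x .2-.9, cols y -.7..+.2\n",H.round(2))
E
```

```text
rows x .2-.9, cols y -.7..+.2
 [[0.35 0.45 0.   0.   0.   0.45 0.45 0.45 0.31]
 [0.   0.   0.   0.   0.06 0.06 0.06 0.07 0.06]
 [0.   0.01 0.01 0.   0.12 0.11 0.1  0.1  0.11]
 [0.   0.11 0.08 0.   0.08 0.11 0.08 0.07 0.07]
 [0.   0.12 0.11 0.   0.08 0.12 0.18 0.21 0.21]
 [0.06 0.12 0.1  0.1  0.06 0.06 0.06 0.08 0.08]
 [0.45 0.45 0.45 0.45 0.45 0.45 0.45 0.45 0.45]]
rows x .2-.9, cols y -.7..+.2
 [[0.   0.   0.   0.   0.   0.   0.45 0.45 0.31]
 [0.   0.   0.   0.   0.07 0.07 0.07 0.07 0.07]
 [0.   0.01 0.01 0.   0.12 0.12 0.11 0.11 0.12]
 [0.   0.12 0.07 0.   0.09 0.11 0.1  0.1  0.11]
 [0.   0.12 0.11 0.   0.09 0.12 0.18 0.21 0.21]
 [0.07 0.12 0.1  0.1  0.07 0.07 0.08 0.09 0.09]
 [0.32 0.34 0.37 0.39 0.41 0.43 0.45 0.45 0.45]]
```

```bash
python3 -m handwheel '[[[0.8,0,-0.35,-1],[0.8,0,-0.35,-1],[0.8,0,-0.35,-1],[0.8,0,-0.35,-1],[0.8,0,-0.35,-1],[0.8,0,-0.35,-1],[0.8,0,-0.35,-1],[0.8,0,-0.35,-1],[0.8,0,-0.35,-1],[0.8,0,-0.35,-1],[0.8,0,-0.35,-1],[0.8,0,-0.35,-0.35]]]' 85
```

```text
t: 1.6
tcp_pos: [0.3625, -0.3948, 0.3362]
tool_rot: [0.707, 0.708, 0.0, -0.001]
force: [0.4, -0.3, 0.2]
finger_gap: 0.995
gripper_force: 0.0
```

```bash
python3 -m handwheel '[[[1,0.53,0,0],[1,0.53,0,0],[1,0.53,0,0],[1,0.53,0,0],[1,0.53,0,0],[1,0.53,0,0],[1,0.53,0,0],[1,0.53,0,0],[1,0.53,0,0],[1,0.53,0,0],[1,0.53,0,0],[1,0.53,0,0],[1,0.53,0,0],[1,0.53,0,0],[0,0,0,0],[0,0,0,0]]]'
python3 - <<'E'
from h import *
s,p,d,X=wrist();cv2.imwrite("pics/w1.png",p[:,:,::-1]);np.savez("w1.npz",p=p,d=d,X=X);print(s["tcp_pos"],s["tool_rot"])
E
```

```text
t: 3.6
tcp_pos: [0.5473, -0.046, 0.3362]
tool_rot: [0.707, 0.707, -0.0, -0.0]
force: [-0.5, -0.6, 0.2]
finger_gap: 0.994
gripper_force: 0.0
[ 0.54728112 -0.04601072  0.33618541] [ 7.06955191e-01  7.07258192e-01 -4.35481314e-04 -1.35014201e-04]
```

View pics/w1.png

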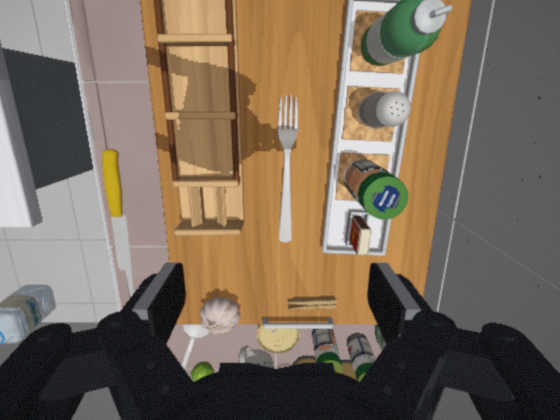

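The wrist view has +y up and +x right. The rack slot is near (208,205), the fork at (287,170), the matchbox at (360,235), the jar at (382,195), the salt at (393,108) and the oil at (420,25).

```bash
python3 - <<'E'
from h import *
z=np.load("w1.npz");p,d,X=z["p"],z["d"],z["X"];P=X[(d>0)]
def box(x0,x1,y0,y1,z0,z1,P=P): return P[(P[:,0]>x0)&(P[:,0]<x1)&(P[:,1]>y0)&(P[:,1]<y1)&(P[:,2]>z0)&(P[:,2]<z1)]
print("cover z",np.median(box(.53,.58,.1,.16,.03,.09)[:,2]))
Q=box(.37,.53,-.18,.25,.09,.118);print("rack",rect(Q),Q[:,:2].min(0),Q[:,:2].max(0))
# rails: x-edge positions along y
for y in np.arange(-.11,.17,.04):
    q=box(.37,.53,y-.01,y+.01,.092,.106);print(" y%.2f x %.4f %.4f"%(y,*np.percentile(q[:,0],[2,98])),end="")
print()
for x in(.435,.46,.485):
    q=box(x-.01,x+.01,-.2,.25,.096,.12);h,e=np.histogram(q[:,1],np.arange(-.15,.2,.002));k=h>h.max()*.3;print(x,e[:-1][k].round(3)+.001)
q=box(.42,.50,-.12,-.06,.092,.104);h,e=np.histogram(q[:,0],np.arange(.41,.51,.002));print("cheek x",[(round(a,3),b) for a,b in zip(e,h)if b])
Q=box(.57,.73,-.2,.22,.072,.086);print("tray",rect(Q))
for y in np.arange(-.15,.13,.04):
    q=box(.57,.73,y-.01,y+.01,.076,.087);print(" y%.2f x %.4f %.4f"%(y,*np.percentile(q[:,0],[2,98])),end="")
print()
for nm,x,y,r,zl,zh in(("oil",.665,.0975,.0235,.09,.168),("salt",.665,.024,.022,.09,.14),("jar",.655,-.056,.023,.09,.165)):
    Q=box(x-.035,x+.035,y-.035,y+.035,zl,zh);print(nm,len(Q),circ(Q,r).round(4))
    Q=box(x-.03,x+.03,y-.03,y+.03,.15,.23);q=Q[Q[:,2]>Q[:,2].max()-.004];print("  top",q.mean(0).round(4),len(q))
Q=box(.62,.68,-.16,-.1,.092,.14);q=Q[Q[:,2]>.112];print("match",rect(q),np.percentile(Q[:,2],[50,95,100]))
Q=box(.53,.58,-.2,.1,.0685,.09);print("fork",rect(Q),Q[:,2].max())
E
```

```text
cover z 0.06488124439393045
rack (array([460.4,   5.4]), array([ 84.1, 259.5]), 0.1) [ 0.41827201 -0.12437502] [0.50255072 0.13509106]
 y-0.11 x 0.4235 0.5004 y-0.07 x 0.4246 0.4979 y-0.03 x 0.4197 0.5017 y0.01 x 0.4202 0.5010 y0.05 x 0.4194 0.5012 y0.09 x 0.4202 0.5007 y0.13 x 0.4190 0.5010Traceback (most recent call last):
  File "<stdin>", line 8, in <module>
    return _quantile_unchecked(
        a, q, axis, out, overwrite_input, method, keepdims, weights)
    return _ureduce(a,
                    func=_quantile_ureduce_func,
    ...<5 lines>...
                    overwrite_input=overwrite_input,
                    method=method)
    r = func(a, **kwargs)
    result = _quantile(arr,
                       quantiles=q,
    ...<2 lines>...
                       out=out,
                       weights=wgt)
    slices_having_nans = np.isnan(arr[-1, ...])
                                  ~~~^^^^^^^^^
IndexError: index -1 is out of bounds for axis 0 with size 0
```

```bash
python3 - <<'E'
from h import *
z=np.load("w1.npz");p,d,X=z["p"],z["d"],z["X"];P=X[(d>0)]
def box(x0,x1,y0,y1,z0,z1,P=P): return P[(P[:,0]>x0)&(P[:,0]<x1)&(P[:,1]>y0)&(P[:,1]<y1)&(P[:,2]>z0)&(P[:,2]<z1)]
for x in(.44,.46,.48):
    q=box(x-.01,x+.01,-.2,.25,.096,.12);h,e=np.histogram(q[:,1],np.arange(-.15,.2,.002));k=h>h.max()*.3;print(x,e[:-1][k].round(3)+.001)
q=box(.42,.50,-.105,-.065,.092,.104);h,e=np.histogram(q[:,0],np.arange(.41,.51,.002));print("cheek x",[(round(float(a),3),int(b)) for a,b in zip(e,h)if b])
Q=box(.57,.73,-.2,.22,.072,.086);print("tray",rect(Q))
for y in np.arange(-.15,.13,.04):
    q=box(.57,.73,y-.01,y+.01,.076,.087)
    if len(q):print(" y%.2f x %.4f %.4f"%(y,*np.percentile(q[:,0],[2,98])),end="")
print()
for nm,x,y,r,zl,zh in(("oil",.665,.0975,.0235,.09,.168),("salt",.665,.024,.022,.09,.14),("jar",.655,-.056,.023,.09,.165)):
    Q=box(x-.035,x+.035,y-.035,y+.035,zl,zh);print(nm,len(Q),circ(Q,r).round(4))
    Q=box(x-.03,x+.03,y-.03,y+.03,.15,.23);q=Q[Q[:,2]>Q[:,2].max()-.004];print("  top",q.mean(0).round(4),len(q))
Q=box(.62,.68,-.16,-.1,.092,.14);q=Q[Q[:,2]>.112];print("match",rect(q),np.percentile(Q[:,2],[50,95,100]))
Q=box(.53,.58,-.2,.1,.0685,.09);print("fork",rect(Q),Q[:,2].max())
E
```

```text
0.44 [-0.119 -0.117 -0.061 -0.059 -0.057  0.019  0.021  0.095  0.097  0.099
  0.101]
0.46 [-0.119 -0.117 -0.061 -0.059 -0.057  0.019  0.021  0.095  0.097  0.099
  0.101]
0.48 [-0.123 -0.119 -0.117 -0.061 -0.059 -0.057  0.017  0.019  0.021  0.095
  0.097  0.099  0.101]
cheek x [(0.436, 3), (0.438, 33), (0.44, 51), (0.442, 61), (0.444, 60), (0.446, 57), (0.448, 53), (0.45, 10), (0.46, 1), (0.47, 24), (0.472, 40), (0.474, 40), (0.476, 38), (0.478, 39), (0.48, 58), (0.482, 34)]
tray (array([636.8, -11.2]), array([307.2, 137.3]), -3.0)
 y-0.15 x 0.6108 0.6977 y-0.11 x 0.6129 0.6980 y-0.07 x 0.6148 0.6329 y-0.03 x 0.6167 0.7034 y0.01 x 0.6186 0.7056 y0.05 x 0.6209 0.7082 y0.09 x 0.6230 0.7087 y0.13 x 0.6248 0.6783
oil 1226 [0.6666 0.0971]
  top [0.6726 0.0986 0.2084] 90
salt 604 [0.6665 0.0257]
  top [0.6622 0.0265 0.161 ] 398
jar 866 [ 0.6553 -0.0571]
  top [ 0.655  -0.0566  0.1787] 1339
match (array([ 654.5, -129.9]), array([35.8, 14.7]), -2.1) [0.11930664 0.12145381 0.12265775]
fork (array([562.2, -54.7]), array([ 21.2, 192.3]), 0.2) 0.0795927968841964
```

```bash
python3 -m handwheel '[[[-0.09,0.86,0.7,0],[-0.09,0.86,0.7,0],[-0.09,0.86,0.7,0],[-0.09,0.86,0.7,0],[-0.08,0.86,0.7,0],[0,0,1,0],[0,0,1,0],[0,0,1,0],[0,0,1,0],[0,0,1,0],[0,0,0.14,0],[0,0,0,0]]]' 75 40
python3 -m handwheel '[[[0,0,0,0],[0,0,0,0],[0,0,0,0],[0,0,0,0],[0,0,0,0]]]' 35 40
```

```text
t: 5.15
tcp_pos: [0.6555, -0.0575, 0.1207]
tool_rot: [0.707, 0.707, 0.0, 0.0]
force: [1.2, 0.8, -0.6]
finger_gap: 0.879
gripper_force: 0.0
t: 5.78
tcp_pos: [0.6559, -0.057, 0.1219]
tool_rot: [0.707, 0.707, 0.0, 0.001]
force: [-1.9, -0.5, 6.0]
finger_gap: 0.524
gripper_force: 40.3
```

```bash
python3 -m handwheel '[[[0,0,-1,0],[0,0,-1,0],[0,0,-1,0],[0.18,-0.98,0,0],[0.18,-0.98,0,0],[0.18,-0.98,0,0],[0.18,-0.98,0,0],[0.18,-0.98,0,0],[0.18,-0.98,0,0],[0.2,-0.97,0,0],[0.2,-0.97,0,0],[0,0,1,0],[0,0,0.9,0],[0,0,0.5,0],[0,0,0.3,0],[0,0,0.2,0],[0,0,0,0]]]' 35 40
```

```text
t: 7.9
tcp_pos: [0.46, -0.0199, 0.1238]
tool_rot: [0.707, 0.707, 0.0, 0.0]
force: [-1.9, -0.5, 5.2]
finger_gap: 0.525
gripper_force: 41.1
```

```bash
python3 -m handwheel '[[[0,0,0,0],[0,0,0,0],[0,0,0,0],[0,0,-0.6,0],[0,0,-1,0],[0,0,-1,0],[0,0,-1,0],[0.52,0.92,-0.6,0],[0.52,0.92,0,0],[0.52,0.92,0,0],[0.52,0.92,0,0],[0.52,0.92,0,0],[0.52,0.91,0,0],[0.52,0.91,0,0],[0.52,0.91,0,0],[0.54,0.91,0,0],[0,0,0,0]]]' 75 40
python3 - <<'E'
from h import *
s,p,d,X=wrist();cv2.imwrite("pics/w2.png",p[:,:,::-1]);np.savez("w2.npz",p=p,d=d,X=X);print(s["t"],s["tcp_pos"])
P=X[d>0]
def box(x0,x1,y0,y1,z0,z1,P=P): return P[(P[:,0]>x0)&(P[:,0]<x1)&(P[:,1]>y0)&(P[:,1]<y1)&(P[:,2]>z0)&(P[:,2]<z1)]
for nm,x,y,r,zl,zh in(("oil",.665,.0975,.0235,.09,.168),("salt",.665,.024,.022,.09,.14),("jar in rack",.46,-.02,.023,.1,.165)):
    Q=box(x-.035,x+.035,y-.035,y+.035,zl,zh);print(nm,len(Q),circ(Q,r).round(4) if len(Q)>9 else"")
E
```

```text
t: 10.02
tcp_pos: [0.6666, 0.0986, 0.2271]
tool_rot: [0.706, 0.708, 0.0, 0.0]
force: [0.6, 0.1, -0.4]
finger_gap: 0.88
gripper_force: 0.0
10.025 [0.6666493  0.0985706  0.22711071]
oil 1176 [0.6662 0.0969]
salt 807 [0.6627 0.0213]
jar in rack 2236 [ 0.4595 -0.0199]
```

View pics/w2.png

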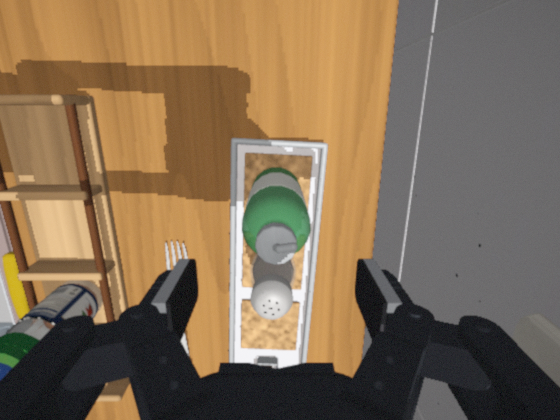

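The jar stands in the right bay (50,320). The oil bottle (277,225) is centred between the fingers.

```bash
python3 -m handwheel '[[[-0.06,0,1,0],[0,0,1,0],[0,0,0.8,0],[0,0,0.5,0],[0,0,0.2,0],[0,0,0,0],[0,0,0,0]]]' 75 60
python3 -m handwheel '[[[0,0,0,0],[0,0,0,0],[0,0,0,0],[0,0,0,0],[0,0,0,0]]]' 35 60
```

```text
t: 10.95
tcp_pos: [0.6663, 0.0962, 0.1413]
tool_rot: [0.707, 0.707, 0.001, 0.001]
force: [-0.2, 0.5, -0.0]
finger_gap: 0.874
gripper_force: 0.0
t: 11.58
tcp_pos: [0.6666, 0.0963, 0.1413]
tool_rot: [0.707, 0.707, 0.001, 0.001]
force: [1.6, -0.4, 6.1]
finger_gap: 0.532
gripper_force: 62.4
```

```bash
python3 -m handwheel '[[[0,0,-1,0],[0,0,-1,0],[0,0,-1,0],[0.19,-0.91,0,0],[0.19,-0.92,0,0],[0.19,-0.92,0,0],[0.2,-0.92,0,0],[0.2,-0.92,0,0],[0.2,-0.92,0,0],[0.2,-0.92,0,0],[0.19,-0.91,0,0],[0.19,-0.91,0,0],[0,0,1,0],[0,0,0.9,0],[0,0,0.5,0],[0,0,0.3,0],[0,0,0.2,0],[0,0,0,0]]]' 35 60
```

```text
t: 13.82
tcp_pos: [0.46, 0.1399, 0.1433]
tool_rot: [0.707, 0.707, 0.0, 0.0]
force: [-0.4, 0.5, -1.9]
finger_gap: 0.528
gripper_force: 62.3
```

```bash
python3 -m handwheel '[[[0,0,0,0],[0,0,0,0],[0,0,0,0],[0,0,-0.5,0],[0,0,-1,0],[0,0,-1,0],[0,0,-0.9,0],[-0.52,0.91,0,0],[-0.52,0.91,0,0],[-0.52,0.91,0,0],[-0.52,0.91,0,0],[-0.52,0.91,0,0],[-0.52,0.91,0,0],[-0.52,0.91,0,0],[-0.51,0.91,0,0],[-0.5,0.9,0,0],[0,0,0,0]]]' 75 40
python3 - <<'E'
from h import *
s,p,d,X=wrist();cv2.imwrite("pics/w3.png",p[:,:,::-1]);np.savez("w3.npz",p=p,d=d,X=X);print(s["t"],s["tcp_pos"])
P=X[d>0]
def box(x0,x1,y0,y1,z0,z1,P=P): return P[(P[:,0]>x0)&(P[:,0]<x1)&(P[:,1]>y0)&(P[:,1]<y1)&(P[:,2]>z0)&(P[:,2]<z1)]
for nm,x,y,r,zl,zh in(("salt",.665,.024,.022,.09,.14),("jar in rack",.46,-.02,.023,.1,.165),("oil in rack",.46,.14,.0235,.12,.165)):
    Q=box(x-.035,x+.035,y-.035,y+.035,zl,zh);print(nm,len(Q),circ(Q,r).round(4) if len(Q)>9 else"")
E
```

```text
t: 15.95
tcp_pos: [0.6653, 0.0227, 0.2284]
tool_rot: [0.707, 0.707, 0.0, 0.001]
force: [-0.1, 0.4, 0.2]
finger_gap: 0.877
gripper_force: 0.0
15.95 [0.66526723 0.02274405 0.22835284]
salt 785 [0.663  0.0224]
jar in rack 3594 [ 0.4592 -0.0198]
oil in rack 1131 [0.5029 0.1312]
```

View pics/w3.png

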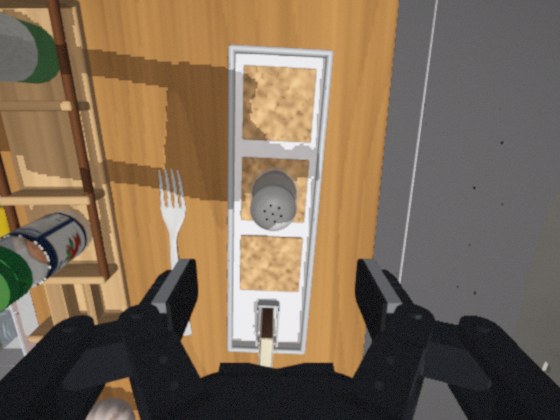

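The oil bottle stands in the left bay at the image edge (40,50), so its fit was on a partial view. The salt shaker (273,200) is centred under the gripper.

```bash
python3 -m handwheel '[[[0.02,-0.05,1,0],[0,0,1,0],[0,0,1,0],[0,0,1,0],[0,0,0.5,0],[0,0,0.28,0],[0,0,0,0],[0,0,0,0]]]' 75 40
python3 -m handwheel '[[[0,0,0,0],[0,0,0,0],[0,0,0,0],[0,0,0,0],[0,0,0,0]]]' 33 40
```

```text
t: 17.0
tcp_pos: [0.6634, 0.0243, 0.1093]
tool_rot: [0.707, 0.707, 0.001, 0.001]
force: [0.4, -0.0, -0.6]
finger_gap: 0.881
gripper_force: 0.0
t: 17.62
tcp_pos: [0.6634, 0.0242, 0.1093]
tool_rot: [0.707, 0.707, 0.0, 0.001]
force: [0.2, -1.1, 5.4]
finger_gap: 0.442
gripper_force: 39.9
```

The opening of 38 mm is below the 44 mm expected, so the pads are probably on the dome. I'll regrip lower.

```bash
python3 -m handwheel '[[[0,0,0,0],[0,0,0,0],[0,0,0,0],[0,0,0.4,0],[0,0,0,0]]]' 70 40
python3 -m handwheel '[[[0,0,0,0],[0,0,0,0],[0,0,0,0],[0,0,0,0],[0,0,0,0]]]' 33 40
```

```text
t: 18.25
tcp_pos: [0.6617, 0.0244, 0.0968]
tool_rot: [0.707, 0.707, -0.001, -0.001]
force: [0.1, -0.6, 0.2]
finger_gap: 0.817
gripper_force: 0.0
t: 18.88
tcp_pos: [0.6632, 0.0242, 0.0987]
tool_rot: [0.707, 0.707, 0.0, 0.0]
force: [0.6, -0.1, 2.9]
finger_gap: 0.466
gripper_force: 40.6
```

```bash
python3 -m handwheel '[[[0,0,-1,0],[0,0,-1,0],[0,0,-1,0],[0,0,0,0]]]' 33 40; python3 - <<'E'
from h import *
p,d=snapshot("side");cv2.imwrite("pics/s4.png",cv2.resize(p[130:300,130:400,::-1],None,fx=2.8,fy=2.8))
E
```

```text
t: 19.38
tcp_pos: [0.6639, 0.0242, 0.175]
tool_rot: [0.707, 0.707, 0.001, 0.002]
force: [-0.1, -0.8, -0.9]
finger_gap: 0.466
gripper_force: 40.6
```

View pics/s4.png

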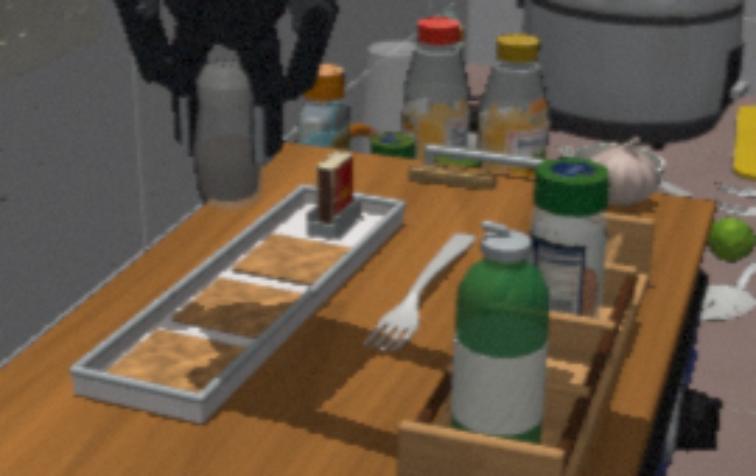

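The shaker hangs upright in the gripper (230,140), and the oil bottle and jar stand upright in the rack. I'll turn the wrist 42° before lowering so the camera stays clear of the oil bottle.

```bash
python3 -m handwheel '[[[0.16,-0.9,0,0],[0.16,-0.91,0,0],[0.16,-0.91,0,0],[0.16,-0.91,0,0],[0.16,-0.91,0,0],[0.16,-0.91,0,0],[0.16,-0.9,0,0],[0.16,-0.9,0,0],[0.16,-0.9,0,0],[0,0,0,1],[0,0,0,1],[0,0,0,1],[0,0,0,1],[0,0,0,1],[0,0,0,1],[0,0,0,1],[0,0,0,0]]]' 33 40
```

```text
t: 21.55
tcp_pos: [0.4579, 0.0603, 0.1722]
tool_rot: [0.913, 0.408, -0.001, -0.001]
force: [-0.4, 0.2, -1.6]
finger_gap: 0.471
gripper_force: 40.7
```

```bash
python3 -m handwheel '[[[0,0,1,0],[0,0,0.8,0],[0,0,0.5,0],[0,0,0.3,0],[0,0,0.3,0],[0,0,0,0]]]' 33 40
```

```text
t: 22.3
tcp_pos: [0.4594, 0.0601, 0.1009]
tool_rot: [0.913, 0.407, 0.0, 0.0]
force: [-0.5, 0.2, -1.6]
finger_gap: 0.467
gripper_force: 40.6
```

```bash
python3 -m handwheel '[[[0,0,0,0],[0,0,0,0],[0,0,0,0],[0,0,-0.5,0],[0,0,-1,0],[0,0,-1,0],[0,0,-1,-1],[0,0,-0.5,-1],[0,0,0,-1],[0,0,0,-1],[0,0,0,-1],[0,0,0,-1],[0,0,0,-0.5],[0,0,0,0]]]' 62 40
python3 - <<'E'
from h import *
z=np.load("w3.npz");d,X=z["d"],z["X"];P=X[d>0]
def box(x0,x1,y0,y1,z0,z1): return P[(P[:,0]>x0)&(P[:,0]<x1)&(P[:,1]>y0)&(P[:,1]<y1)&(P[:,2]>z0)&(P[:,2]<z1)]
Q=box(.62,.68,-.16,-.09,.1,.14);print("match w3",rect(Q),np.percentile(Q[:,2],[50,95]),Q[:,:2].min(0),Q[:,:2].max(0))
s,p,d,X=wrist();cv2.imwrite("pics/w5.png",p[:,:,::-1]);print(s["t"],s["tcp_pos"],s["q"])
E
```

```text
t: 24.05
tcp_pos: [0.459, 0.0602, 0.2015]
tool_rot: [0.725, 0.688, 0.0, 0.0]
force: [-0.4, 0.2, 0.8]
finger_gap: 0.724
gripper_force: 0.0
match w3 (array([ 654.7, -129.7]), array([37.1, 14.2]), -2.9) [0.12006369 0.12139274] [ 0.64684959 -0.14795194] [ 0.66179341 -0.11129631]
24.05 [0.45901281 0.06018691 0.20153243] [-1.11745219e-01  3.56503828e-01  1.86064033e+00 -1.13005846e-05
  9.23585020e-01 -5.94032039e-02]
```

```bash
python3 -m handwheel '[[[-0.8,0.9,0,0],[-0.8,0.91,0,0],[-0.8,0.91,0,0],[-0.8,0.91,0,0],[-0.8,0.91,0,0],[-0.8,0.91,0,0],[-0.8,0.91,0,0],[-0.8,0.9,0,0],[-0.78,0.9,0,0],[0,0,1,0],[0,0,1,0],[0,0,0,0],[0,0,0,0]]]' 45 30
python3 - <<'E'
from h import *
p,d=snapshot("scene");cv2.imwrite("pics/c6.png",cv2.resize(p[120:320,170:430,::-1],None,fx=2.8,fy=2.8));print(sense()["tcp_pos"])
E
```

```text
t: 25.72
tcp_pos: [0.654, -0.1298, 0.1517]
tool_rot: [0.725, 0.688, 0.0, 0.001]
force: [0.4, 0.5, -0.2]
finger_gap: 0.525
gripper_force: 0.0
[ 0.65426517 -0.12983323  0.15215995]
```

View pics/c6.png

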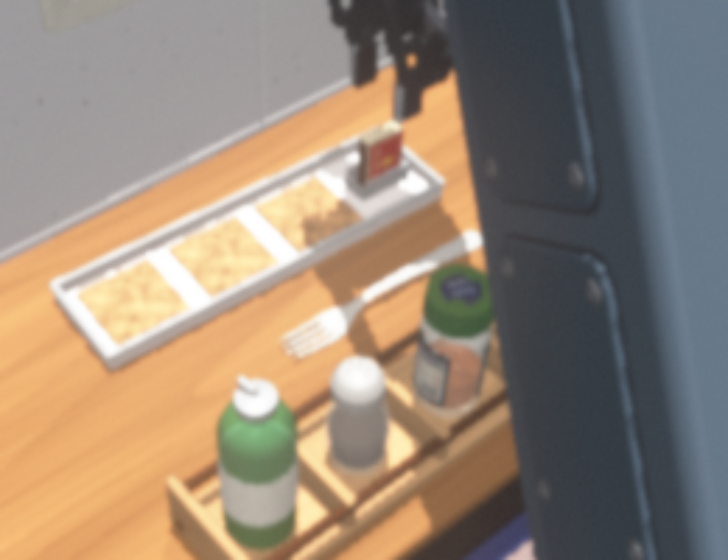

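All three stand upright in their bays: oil (257,460), salt (358,415), jar (455,340). The fingers are above the matchbox (382,150).

```bash
python3 -m handwheel '[[[0,0,0.9,0],[0,0,0.7,0],[0,0,0.3,0],[0,0,0.2,0],[0,0,0,0]]]' 45 30
python3 -m handwheel '[[[0,0,0,0],[0,0,0,0],[0,0,0,0],[0,0,0,0],[0,0,0,0]]]' 8 30
```

```text
t: 26.4
tcp_pos: [0.6535, -0.1297, 0.0983]
tool_rot: [0.725, 0.689, 0.0, -0.0]
force: [0.5, 0.3, 0.6]
finger_gap: 0.522
gripper_force: 0.0
t: 27.02
tcp_pos: [0.6537, -0.1298, 0.0988]
tool_rot: [0.725, 0.689, 0.0, 0.0]
force: [0.6, -0.0, 2.9]
finger_gap: 0.173
gripper_force: 35.1
```

```bash
python3 -m handwheel '[[[0,0,-1,0],[0,0,-1,0],[0,0,-1,0],[0,0,0,-0.5],[0.2,-0.97,0,0],[0.2,-0.97,0,0],[0.2,-0.97,0,0],[0.2,-0.97,0,0],[0.2,-0.97,0,0],[0.2,-0.97,0,0],[0.2,-0.97,0,0],[0.2,-0.96,0,0],[0,0,0,0],[0,0,0,0]]]' 8 30
python3 - <<'E'
from h import *
s,p,d,X=wrist();cv2.imwrite("pics/w7.png",cv2.resize(p[190:420,180:380,::-1],None,fx=2.5,fy=2.5));np.savez("w7.npz",p=p,d=d,X=X);print(s["t"],s["tcp_pos"])
E
```

```text
t: 28.78
tcp_pos: [0.4611, -0.0903, 0.1736]
tool_rot: [0.707, 0.707, 0.0, 0.001]
force: [0.3, 0.4, -0.6]
finger_gap: 0.169
gripper_force: 34.8
28.775 [ 0.46109186 -0.09034431  0.17360577]
```

View pics/w7.png

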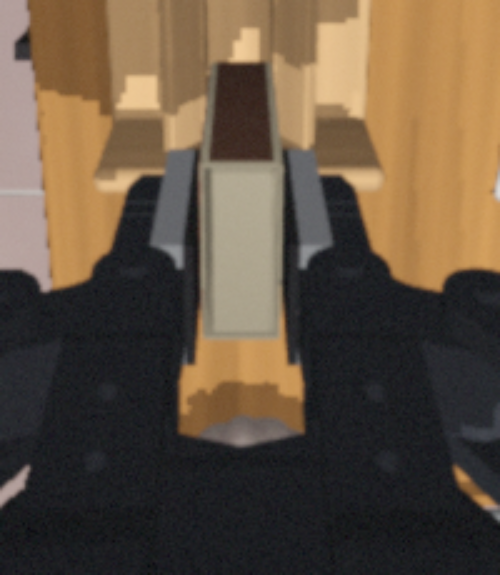

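The matchbox (242,165) is centred over the slot, whose cheeks are symmetric about column 240. I'll lower it in steps and watch the force.

```bash
python3 -m handwheel '[[[0,0,1,0],[0,0,0.5,0],[0,0,0.3,0],[0,0,0.2,0],[0,0,0.2,0],[0,0,0.2,0],[0,0,0,0]]]' 8 30; python3 -m handwheel '[[[0,0,0.1,0],[0,0,0.1,0],[0,0,0.08,0],[0,0,0,0]]]' 8 30
```

```text
t: 29.7
tcp_pos: [0.4595, -0.0897, 0.1131]
tool_rot: [0.707, 0.707, -0.0, -0.0]
force: [0.1, -0.3, 0.4]
finger_gap: 0.175
gripper_force: 34.8
t: 30.2
tcp_pos: [0.4596, -0.0897, 0.1062]
tool_rot: [0.707, 0.707, -0.0, -0.0]
force: [0.2, 0.6, 0.6]
finger_gap: 0.172
gripper_force: 34.8
```

```bash
python3 -m handwheel '[[[0,0,0.05,0],[0,0,0,0],[0,0,0,0]]]' 8 30
```

```text
t: 30.58
tcp_pos: [0.4597, -0.0898, 0.1051]
tool_rot: [0.707, 0.707, 0.0, 0.0]
force: [0.6, -0.2, 0.2]
finger_gap: 0.171
gripper_force: 34.8
```

```bash
python3 -m handwheel '[[[0,0,0,0],[0,0,0,0],[0,0,-0.4,0],[0,0,-0.8,0],[0,0,-0.8,0],[0,0,0,0]]]' 32 30
python3 - <<'E'
from h import *
s,p,d,X=wrist();cv2.imwrite("pics/w8.png",cv2.resize(p[190:420,180:380,::-1],None,fx=2.5,fy=2.5))
P=X[d>0];Q=P[(abs(P[:,0]-.46)<.025)&(abs(P[:,1]+.09)<.025)&(P[:,2]>.112)&(P[:,2]<.145)]
print(s["tcp_pos"],len(Q),rect(Q) if len(Q) else"",np.percentile(Q[:,2],[5,50,95]) if len(Q) else "")
E
```

```text
t: 31.32
tcp_pos: [0.4608, -0.0902, 0.1567]
tool_rot: [0.707, 0.707, 0.001, 0.002]
force: [-0.7, 0.9, 0.5]
finger_gap: 0.374
gripper_force: 0.0
[ 0.46082074 -0.09023359  0.15671559] 1438 (array([459.4, -90.1]), array([14.2, 36. ]), 0.1) [0.11725637 0.1263958  0.12753123]
```

View pics/w8.png

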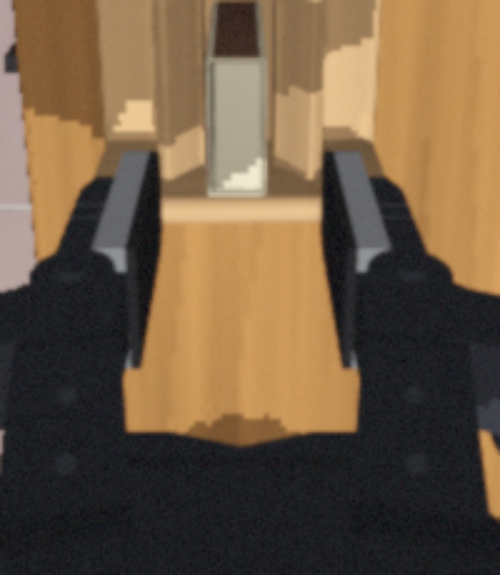

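The box stands upright in the slot with its top at z ≈ 0.127, which matches it resting on the floor. I'll press gently to confirm.

```bash
python3 -m handwheel '[[[0,0,0,0],[0,0,0,0],[0,0,0.5,0],[0,0,0.4,0],[0,0,0.2,0],[0,0,0,0],[0,0,0,0]]]' 0 20; python3 -m handwheel '[[[0,0,0.04,0],[0,0,0.04,0],[0,0,0.04,0],[0,0,0,0]]]'
```

```text
t: 32.25
tcp_pos: [0.4596, -0.0896, 0.1275]
tool_rot: [0.707, 0.707, 0.0, -0.0]
force: [-1.8, 1.6, 4.7]
finger_gap: -0.001
gripper_force: 2.0
t: 32.75
tcp_pos: [0.461, -0.0898, 0.1274]
tool_rot: [0.707, 0.707, 0.001, 0.002]
force: [-3.5, 3.9, 27.6]
finger_gap: 0.001
gripper_force: 13.8
```

The box doesn't move under 28 N with its top at 0.1274, so it is on the floor. I'll retract and check everything.

```bash
python3 -m handwheel '[[[0,0,-0.5,0],[0,0,-1,0],[0,0,-1,0],[0,0,-1,0],[0,0,-1,0],[0,0,-1,0],[0,0,-1,0],[-1,0,-0.5,0],[-1,0,0,0],[-1,0,0,0],[-1,0,0,0],[-1,0,0,0],[0,0,0,0],[0,0,0,0]]]'
python3 - <<'E'
from h import *
s,p,d,X=wrist();P=X[d>0];cv2.imwrite("pics/w9.png",p[:,:,::-1]);print(s["tcp_pos"],s["t"])
for nm,x,y,r,zh in(("oil",.46,.14,.0235,.168),("salt",.46,.06,.022,.14),("jar",.46,-.02,.023,.165)):
    Q=P[(abs(P[:,0]-x)<.035)&(abs(P[:,1]-y)<.035)&(P[:,2]>.105)&(P[:,2]<zh)]
    T=P[(abs(P[:,0]-x)<.03)&(abs(P[:,1]-y)<.03)&(P[:,2]<.23)];print(nm,len(Q),circ(Q,r).round(4)-[.46,.03] if len(Q)>9 else"","top",T[:,2].max().round(4) if len(T) else"")
Q=P[(abs(P[:,0]-.46)<.025)&(abs(P[:,1]+.09)<.025)&(P[:,2]>.115)&(P[:,2]<.145)];print(rect(Q),np.median(Q[:,2]))
Q=P[(P[:,0]>.53)&(P[:,0]<.59)&(P[:,1]>-.2)&(P[:,1]<.1)&(P[:,2]>.0685)&(P[:,2]<.09)];print("fork",rect(Q))
E
```

```text
t: 34.5
tcp_pos: [0.4593, -0.214, 0.2991]
tool_rot: [0.707, 0.707, 0.0, -0.001]
force: [-0.3, 0.5, 1.0]
finger_gap: 0.002
gripper_force: 0.0
[ 0.45930314 -0.21404309  0.29906742] 34.5
oil 0  top 
salt 0  top 
jar 0  top 0.1008
(array([459.6, -90.2]), array([14.2, 35.9]), 0.3) 0.12638295018781404
fork (array([559.6, -94.9]), array([115.9,  15.7]), -0.5)
```

View pics/w9.png

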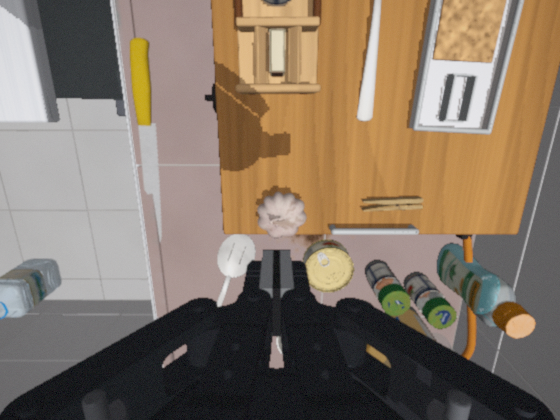

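The matchbox stands in the slot at (277,52). The bays are out of this view, so I'll check them with the fixed cameras.

```bash
python3 - <<'E'
from h import *
for n in("side","scene"):
    p,d=snapshot(n);c=camera_params(n);P=cloud(d,c["mtx"],c["extrinsics"])[d>0]
    if n=="side":cv2.imwrite("pics/s10.png",p[:,:,::-1])
    for nm,x,y,r,zh in(("oil",.46,.14,.0235,.168),("salt",.46,.06,.022,.14),("jar",.46,-.02,.023,.165)):
        Q=P[(abs(P[:,0]-x)<.035)&(abs(P[:,1]-y)<.035)&(P[:,2]>.108)&(P[:,2]<zh)]
        T=P[(abs(P[:,0]-x)<.03)&(abs(P[:,1]-y)<.03)&(P[:,2]<.23)];print(n,nm,len(Q),(circ(Q,r)-[.46,.03]).round(4) if len(Q)>9 else"","top",T[:,2].max().round(4) if len(T) else"")
    Q=P[(P[:,0]>.53)&(P[:,0]<.585)&(P[:,1]>-.2)&(P[:,1]<.1)&(P[:,2]>.069)&(P[:,2]<.09)];print("fork",rect(Q))
E
```

```text
side oil 1265 [-0.0013  0.1121] top 0.2091
side salt 132 [0.0021 0.0316] top 0.1622
side jar 650 [-0.0024 -0.0487] top 0.1801
fork (array([558.8, -63.5]), array([98.9, 12.4]), -1.3)
scene oil 570 [0.0003 0.11  ] top 0.2129
scene salt 306 [0.0028 0.0282] top 0.1671
scene jar 514 [-0.0009 -0.0507] top 0.1845
fork (array([555.7, -45.6]), array([283.8,  45.4]), -0.6)
```

View pics/s10.png

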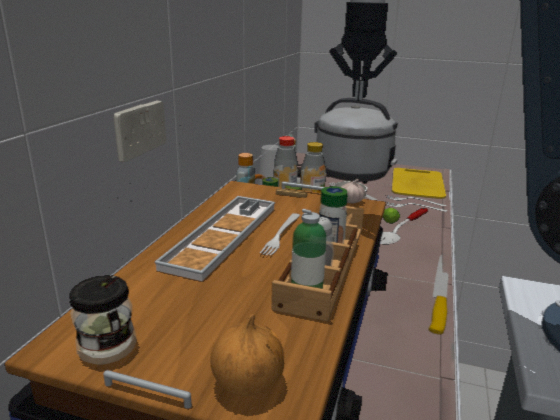

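Everything stands in place: oil (308,255), salt (325,230) and jar (333,215) are upright in the rack, the tray is empty, and the fork is still at (280,235).

```bash
python3 -c "
from station import *
print(sign_off())"
```

```text
the job is handed in; nothing more can be done
None
```

I handed the job in at about 35 s: oil bottle, salt shaker and spice jar stand upright in the rack's left, middle and right bays, the matchbox stands on the floor of its slot, and the fork was not touched; the station returned no verdict.

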